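Unstack the metal boxes into their lined trays

TASK

Four metal boxes have come into the museum store piled in one stack: take the stack apart from the top down, one piece at a time, and lower each into the middle of its own tray, standing upright and flat on the lining: the small pewter pot in the blue tray, then the round copper tin in the red tray, then the brass box in the yellow tray, and last the black iron casket in the green tray. Turn the oblong ones to fit their trays. Do not drop anything into its tray, and leave the porcelain cream jug and candlestick where they stand.

Things in the scene. Friction and masses are not known exactly. Their poses are not given: they have to be found in the camera images.
- pewter_pot: Small plain cylindrical pewter pot, light grey, closed flat lid with a dark disc in its middle, diameter 30 mm, height 44 mm, about 0.14 kg. At the start it stands on top of the stack, upon the copper tin. Origin: centre of its underside; z up.
- copper_tin: Round reddish copper tin, a closed cylinder, diameter 46 mm, height 44 mm, about 0.24 kg. At the start it stands on the brass box, with the pewter pot on it. Origin: centre of its underside; z up.
- brass_box: Oblong yellow brass box, closed and flat on top, 80 mm (its x) by 54 mm (its y), height 44 mm, about 0.36 kg. At the start it stands on the black casket, with the copper tin on it. Origin: centre of its underside; x along its long side, z up.
- casket: Oblong black iron casket with steel bands, closed and flat on top, 100 mm (its x) by 66 mm (its y), height 46 mm, about 0.5 kg. At the start it stands on the table as the bottom of the stack, within 0.35 rad of the world axes. The pieces of the stack are only laid on one another, each centred to within about 4 mm and turned up to 0.12 rad against the one below; the whole stack is 178 mm high. Origin: centre of its underside; x along its long side, z up.
- blue_tray: Low tray with a flat blue lining and a white rim, fixed to the table. Inside 72 x 72 mm (along its x and y), rim 4 mm thick, lining 4 mm and top of the rim 9 mm above the table. Origin: centre of its underside, on the table; x and y along its equal sides, z up. Turned up to 0.35 rad from the world axes.
- red_tray: Low tray with a flat red lining and a white rim, fixed to the table. Inside 80 x 80 mm (along its x and y), rim 4 mm thick, lining 4 mm and top of the rim 9 mm above the table. Origin: centre of its underside, on the table; x and y along its equal sides, z up. Turned up to 0.35 rad from the world axes.
- yellow_tray: Low tray with a flat yellow lining and a white rim, fixed to the table. Inside 104 x 80 mm (along its x and y), rim 4 mm thick, lining 4 mm and top of the rim 9 mm above the table. Origin: centre of its underside, on the table; x along its long side, z up. Turned up to 0.35 rad from the world axes.
- green_tray: Low tray with a flat green lining and a white rim, fixed to the table. Inside 122 x 88 mm (along its x and y), rim 4 mm thick, lining 4 mm and top of the rim 9 mm above the table. Origin: centre of its underside, on the table; x along its long side, z up. Turned up to 0.35 rad from the world axes.
- cream_jug: Bystander: loose white porcelain cream jug (blue on top) with a loop handle on its -x side, body diameter 56 mm, 66 mm high. To be left where it stands. Origin: centre of its underside; z up.
- candlestick: Bystander: loose blue porcelain candlestick, foot diameter 60 mm, slim stem, 75 mm high. To be left where it stands. Origin: centre of its underside; z up.
There are look-alikes about, which are no part of the job. Of the things shaped like the pewter_pot, the grey one is meant.

How it is judged:
By the outcome, as a careful person would: the job done as asked, in the order asked, and still so for the second after the job is handed in, with the robot touching nothing.
It also fails if it takes over 128 s, if anything falls off the work surface, if the arm or the gripper's body presses on something with over 40 N, if the wrist force passes 120 N, or if a joint passes its speed limit or range.

ROBOT

A 6-joint arm with a two-finger parallel gripper is mounted at the origin on the work surface. World frame = base frame: x ahead of the robot, y to its left, z up, the work surface at z = 0. Lengths are in m, angles in rad, forces in N, time in s.
With the tool pointing down it reaches from about 0.35 to 0.925 m from the base axis. Payload 6.4 kg.
Tool frame: the origin (TCP) lies at the centre of the arm's flange, where the gripper is bolted on; the fingertips stand 199 mm ahead of it and the grasp point (between the pads) lies 180 mm ahead of it; z points along the fingers, y is the line along which they close (so a half turn about z gives the same grasp; the last joint's range is limited). The gripper opens to 94 mm and grips with 3 to 60 N. Pads are 16 mm wide; open, the fingers measure 119 mm over their backs; the gripper's body (75 mm by 177 mm) begins 78 mm behind the grasp point.
Start: joints at [-0.174, 0.245, 1.558, -0, 1.339, -0.174], TCP at [0.65, 0, 0.405] pointing down, gripper open.
Joint ranges: [-3.13, 3.13], [-1.02, 2.26], [0.13, 2.54], [-0.95, 4.09], [0.21, 2.88], [-2.74, 2.74]. Speed limits (rad/s): [2.57, 2.57, 3.14, 3.14, 3.14, 3.14].

INTERFACE

Orientations are given as a unit quaternion [w, x, y, z].
In Python, from cell import manip gives the robot as it stands.
- The arm moves only by the tool apply_moves, never from a script. Its argument "rows" is a list of rows, each a list of 3 entries, a list of its own where there are three numbers: the shift along the tool's x, y, z in cm, then the turn about the tool's z in degrees, then the closure, from 0 (fully open) to 1 (shut). A call has 1 to 5 rows; each row is the pose to reach, as a shift and turn from the pose commanded when the call began, along the tool's axes at that moment; what a row does not reach only later rows make up. A row lasts 1/10 s, in which the tool goes at most 50 mm and 8.59 degrees, less where a joint would pass 70% of its speed; a pose out of reach is approached as far as the arm can. A call with a gripper value outside its range is refused whole. The fingers move at their own pace and stop on an object; "force" is the grip in N (left out, the last holds). Time passes only in rows, so rows that repeat a pose let the fingers close. It gives the time, the measured TCP pose, the force, the opening and the grip force at its end, in the units of the state.
- manip.sense(): the state, without advancing time (a new reading comes with each control period).
- manip.snapshot(name): name is "scene" or "side" or "wrist"; returns a dict with "frame" (400x640x3 uint8, red, green, blue), "fx", "fy", "cx", "cy" (pixels), "xyz" and "attitude" of the camera in the world. Camera axes: x right, y down, z forward; pixel columns grow to the right and rows downward; lengths in m; the calibration is good to about 2 mm. A picture is of the moment at which its call begins. There is no depth.
- manip.close_job(): hands the job in; it is judged then, once.
The state is a dict: "time_s": time; "joint_pos": joint angles; "qvel": joint speeds; "tau": joint torques, N m; "tool_pos": TCP position; "orientation": TCP orientation; "force": force on the tool from outside, world axes, zero at the start; "wrist_torque": the same for the moment, N m; "opening": opening from 0.0 (shut) to 1.0 (fully open); "gripper_force": force on a finger pad.
Only numpy, scipy, OpenCV 4.12 (cv2) and the standard library are available. Lean on these libraries where they do the work, as an engineer would, in place of code of your own. Each camera call takes 0.05 s, during which the arm holds its last target. There are 200 camera calls.

## Working session

There is one attempt and no reset: what is moved stays moved. The work goes in short steps, Python scripts to look and compute and a tool call to move; the robot and the scene stay as the last step left them, time stands still between calls to the robot, and variables do not carry over. Pictures are saved under pics/ and viewed, at most 14 in all, crops included, and the job is handed in when it is done.

Besides the shell and the picture viewer there is one more tool, called as name([rows], argument=value, ...), one row to a line, values as JSON. apply_moves: Moves the arm, as the interface text tells. Its arguments: {"type":"object","properties":{"rows":{"type":"array","items":{"type":"array"}},"force":{"type":"number"}},"required":["rows"]}

```bash
mkdir -p pics; ls
cat > h.py <<'E'
import numpy as np, cv2
from cell import manip
from scipy.spatial.transform import Rotation as R
def q2R(q): q=np.array(q,float); return R.from_quat([q[1],q[2],q[3],q[0]]).as_matrix()
def snap(n,save=None):
    s=manip.snapshot(n)
    a=np.array(s["attitude"],float); s["R"]=q2R(a) if a.size==4 else a.reshape(3,3)
    if save: cv2.imwrite(f"pics/{save}.png",s["frame"][:,:,::-1])
    return s
def ray(s,u,v):
    d=s["R"]@np.array([(u-s["cx"])/s["fx"],(v-s["cy"])/s["fy"],1.]); return np.array(s["xyz"],float),d
def onz(s,u,v,z):
    p,d=ray(s,u,v); return p+d*(z-p[2])/d[2]
def cross(s1,a,s2,b):
    p,d=ray(s1,*a);q,e=ray(s2,*b); d/=np.linalg.norm(d); e/=np.linalg.norm(e)
    t=np.linalg.lstsq(np.c_[d,-e],q-p,rcond=None)[0]; A=p+d*t[0];B=q+e*t[1]
    return (A+B)/2,np.linalg.norm(A-B)
def proj(s,P):
    c=s["R"].T@(np.array(P)-np.array(s["xyz"])); return s["fx"]*c[0]/c[2]+s["cx"],s["fy"]*c[1]/c[2]+s["cy"]
E
python3 - <<'E'
from h import *
for n in("scene","side","wrist"):
    s=snap(n,n+"0"); print(n,s["fx"],s["fy"],s["cx"],s["cy"],s["xyz"],s["attitude"])
print(manip.sense())
E
```

```text
pics
scene 410.91017749637683 410.91017749637683 315.5425904302907 201.72018405907417 [1.21181125 0.04471447 0.61474313] [-0.3055659   0.6092759   0.64988179 -0.33625291]
side 372.115566932719 372.115566932719 312.10971608999427 207.89106603591767 [0.44112858 0.75856498 0.58275383] [ 0.04090809 -0.0481178   0.86978765 -0.48936761]
wrist 338.3004221740839 338.3004221740839 322.3526682935781 196.30587382025845 [0.649939   0.08159937 0.38329059] [ 1.40706751e-01  9.90051143e-01 -1.11536617e-04 -5.76945087e-04]
{'time_s': 0.15, 'joint_pos': array([-1.74056738e-01,  2.45693413e-01,  1.55870202e+00, -1.72258732e-05,
        1.33869418e+00, -1.74127383e-01]), 'qvel': array([ 0.00016242, -0.00273339, -0.00260303,  0.00066952,  0.00168558,
       -0.00238344]), 'tau': array([ 8.87750393e-04, -4.16263855e+01, -3.14982533e+01,  6.85620052e-02,
        3.16100603e-02, -6.42144232e-05]), 'tool_pos': array([6.49843014e-01, 6.02585194e-05, 4.03790019e-01]), 'orientation': array([-6.08119271e-04,  7.07080201e-01,  7.07132965e-01, -4.36443221e-04]), 'force': array([ 0.41358518,  0.54476203, -0.97658571]), 'wrist_torque': array([-0.0291163 ,  0.02480298, -0.00093028]), 'gripper_force': 0.0, 'opening': 1.002082366600465}
```

View pics/scene0.png

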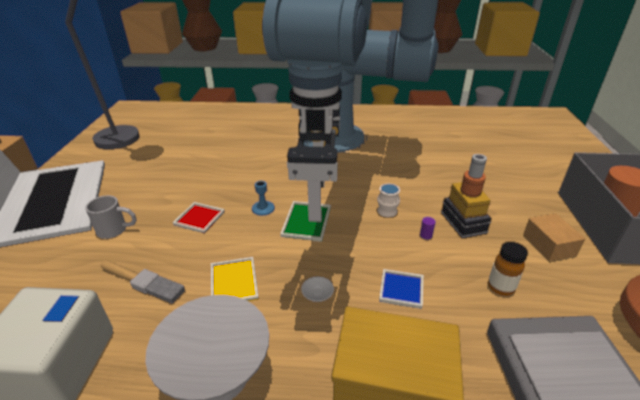

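View pics/side0.png

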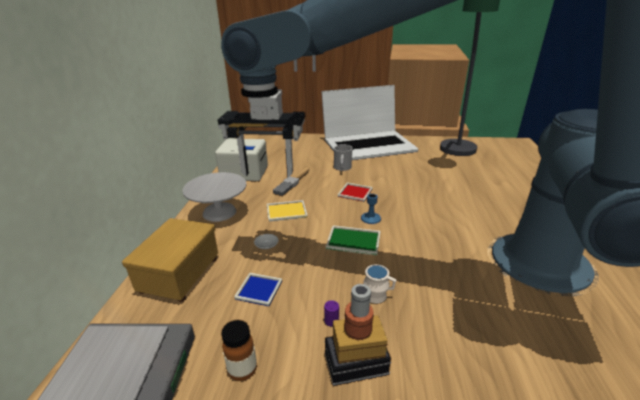

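View pics/wrist0.png

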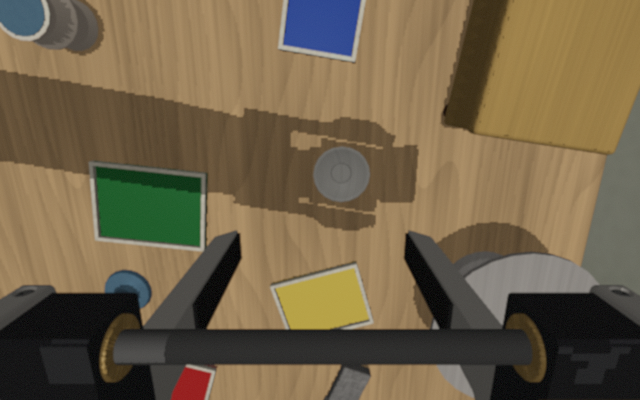

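The scene view shows the stack at about (468,195), the blue tray at (403,288), green at (306,220), yellow at (234,279) and red at (199,217). The jug is at (389,200) and the candlestick at (263,198). In the side view the stack is at (360,335), with a purple look-alike beside it at (332,313). The wrist view shows all four trays, partly covered.

```bash
cat >> h.py <<'E'
HS={"blue":((112,150,70),(125,255,255)),"red":((0,200,90),(4,255,255)),"yellow":((21,150,120),(30,255,255)),"green":((50,120,30),(75,255,255))}
def tray(s,col,win=None,z=.004):
    hsv=cv2.cvtColor(s["frame"],cv2.COLOR_RGB2HSV)
    m=cv2.inRange(hsv,*HS[col])
    if win: k=np.zeros_like(m);k[win[1]:win[3],win[0]:win[2]]=1;m=m*k
    cs,_=cv2.findContours(m,0,2); 
    if not cs: return None
    c=max(cs,key=cv2.contourArea)[:,0]
    P=np.array([onz(s,u,v,z)[:2] for u,v in c])*1000
    (x,y),(w,h),a=cv2.minAreaRect(P.astype(np.float32))
    if w<h: w,h,a=h,w,a+90
    M=cv2.moments(c); a=(a+90)%180-90
    return np.round([x,y,w,h,a,M["m10"]/M["m00"],M["m01"]/M["m00"]],1)
E
python3 - <<'E'
from h import *
a=snap("scene");b=snap("side");w=snap("wrist")
W={"scene":dict(blue=(370,260,440,315),red=(165,195,235,240),yellow=(200,250,265,310),green=(270,190,340,245)),
"side":dict(blue=(225,265,290,310),red=(330,180,380,205),yellow=(255,195,315,225),green=(315,222,390,258)),
"wrist":dict(blue=(270,0,380,70),red=(150,350,220,400),yellow=(265,255,380,340),green=(85,155,215,255))}
for c in HS:
    r=[tray(s,c,W[n][c]) for n,s in(("scene",a),("side",b),("wrist",w))]
    for x in r: print(c,x)
    print("  x:",cross(a,r[0][5:7],b,r[1][5:7]))
for n,s in(("scenecrop",a["frame"][140:260,360:520]),("sidecrop",b["frame"][255:395,290:430])):
    cv2.imwrite(f"pics/{n}.png",cv2.resize(s[:,:,::-1],None,fx=4,fy=4,interpolation=2))
E
```

```text
blue [647.4 166.   67.7  61.7  81.1 403.1 287.7]
blue [650.6 162.3  65.5  62.5  -9.  258.2 288.1]
blue [648.1 155.9  69.4  51.1  -8.9 321.4  24.1]
  x: (array([0.65011524, 0.16766183, 0.00648418]), np.float64(0.0027434907463110385))
red [ 446.3 -302.7   67.6   66.1   72.4  198.4  216.3]
red [ 449.1 -305.3   67.1   54.6  -15.4  354.9  191. ]
red [ 464.9 -305.4   58.5   40.6   72.4  191.   385.3]
  x: (array([ 0.44868904, -0.30204161,  0.00515773]), np.float64(0.0007885298909544794))
yellow [ 647.2 -169.2   98.4   77.1   16.   233.9  279.2]
yellow [ 649.9 -173.2   99.1   66.3   16.4  286.1  209.6]
yellow [ 649.3 -173.1  101.    75.6   16.1  322.8  301.9]
  x: (array([ 0.64881591, -0.16742237,  0.00676437]), np.float64(0.0006336896410612822))
green [444.2 -39.8 107.9  81.8  -6.3 303.2 221.8]
green [445.1 -43.5 117.3  73.7  -6.4 353.6 238.8]
green [445.  -41.9 117.6  84.1  -6.5 148.4 205.8]
  x: (array([ 0.44584936, -0.04786146, -0.00170472]), np.float64(0.002995708590189225))
```

View pics/scenecrop.png

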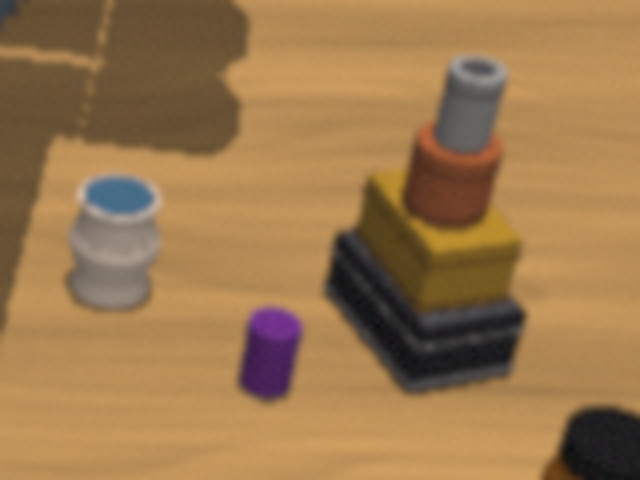

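View pics/sidecrop.png

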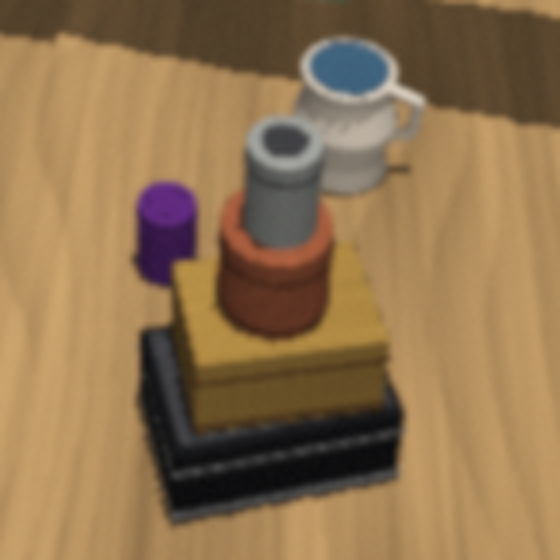

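Run:
```python
from h import *
a=snap("scene");b=snap("side")
A=lambda u,v:(360+u/4,140+v/4); B=lambda u,v:(290+u/4,255+v/4)
for n,p,q in(("pot",A(477,68),B(287,138)),("purple",A(275,323),B(167,200)),("jug",A(120,195),B(350,68))):print(n,cross(a,p,b,q))
for n,s,p,q,z in(("casket bottom side",b,B(175,518),B(395,475),0),("casket bottom scene short",a,A(410,390),A(510,372),0),("casket scene long",a,A(328,292),A(410,390),0),
 ("brass top side",b,B(195,368),B(385,345),.09),("brass top scene short",a,A(432,255),A(520,238),.09)):
    P=onz(s,*p,z);Q=onz(s,*q,z);d=Q-P;print(n,P.round(4),Q.round(4),np.linalg.norm(d).round(4),np.degrees(np.arctan2(d[1],d[0])).round(1))
```

```text
pot (array([0.42845487, 0.33045377, 0.17692168]), np.float64(0.0030662204141816995))
purple (array([0.48164327, 0.23680653, 0.04250017]), np.float64(0.003074676291566417))
jug (array([0.39260746, 0.15643589, 0.06488607]), np.float64(0.0023355992660325274))
casket bottom side [0.4662 0.3746 0.    ] [0.3731 0.3442 0.    ] 0.098 -161.9
casket bottom scene short [0.4865 0.3184 0.    ] [0.4674 0.3785 0.    ] 0.0631 107.6
casket scene long [0.3972 0.2884 0.    ] [0.4865 0.3184 0.    ] 0.0942 18.5
brass top side [0.4593 0.3691 0.09  ] [0.3846 0.3502 0.09  ] 0.077 -165.8
brass top scene short [0.4805 0.3138 0.09  ] [0.4622 0.3647 0.09  ] 0.0541 109.8
```

apply_moves([
  [[3,-2,0],0,0],
  [[7,-4.7,0],0,0],
  [[10.5,-7,0],0,0],
  [[14,-9.3,0],0,0],
  [[17.5,-11.7,0],0,0],
])

```text
time_s: 0.9
tool_pos: [0.5319, 0.1762, 0.4048]
orientation: [0.0, 0.707, 0.707, 0.0]
force: [-0.1, 0.8, 1.0]
opening: 0.999
gripper_force: 0.0
```

apply_moves([
  [[3.5,-2.4,0],0,0],
  [[7,-4.8,0],0,0],
  [[10.5,-7.2,0],0,0],
  [[13.5,-9.3,0],0,0],
  [[15.5,-10.5,0],0,0],
])

```text
time_s: 1.4
tool_pos: [0.4263, 0.3317, 0.4048]
orientation: [-0.0, 0.706, 0.708, 0.0]
force: [0.2, -0.0, 0.9]
opening: 1.004
gripper_force: 0.0
```

apply_moves([
  [[0,0,0],7,0],
  [[0,0,0],14.5,0],
  [[0,0,0],22,0],
  [[0,0,0],29.5,0],
  [[0,0,0],37,0],
])

```text
time_s: 1.9
tool_pos: [0.4279, 0.33, 0.4048]
orientation: [-0.0, 0.896, 0.444, 0.0]
force: [-1.0, -0.4, -0.6]
opening: 0.997
gripper_force: 0.0
```

apply_moves([
  [[0,0,0],7.5,0],
  [[0,0,0],15,0],
  [[0,0,0],22.5,0],
  [[0,0,0],30,0],
  [[0,0,0],35,0],
])

```text
time_s: 2.4
tool_pos: [0.428, 0.33, 0.4048]
orientation: [-0.0, 0.988, 0.154, 0.0]
force: [-0.3, 0.4, -0.1]
opening: 1.004
gripper_force: 0.0
```

```bash
cat >> h.py <<'E'
def state():
    s=manip.sense(); M=q2R(s["orientation"]); p=np.array(s["tool_pos"])
    print("t",round(s["time_s"],2),"tcp",(p*1000).round(1),"tooly deg",np.degrees(np.arctan2(M[1,1],M[0,1])).round(1),"F",np.round(s["force"],1),"open",round(s["opening"],3),"grip",round(s["gripper_force"],1),"tilt",np.degrees(np.arccos(-M[2,2])).round(2))
    return p,M
def to(x,y,z=None):
    "shift in cm, tool axes, to world mm"
    p,M=state(); d=np.array([x,y,p[2]*1000 if z is None else z])-p*1000
    print("shift cm",(M.T@d/10).round(2))
E
python3 - <<'E'
from h import *
state(); w=snap("wrist","w1"); print(w["xyz"],proj(w,[.428,.33,.177]))
E
```

```text
t 2.4 tcp [428.  330.  404.8] tooly deg -72.2 F [-0.3  0.4 -0.1] open 1.004 grip 0.0 tilt 0.01
[0.50574261 0.35491828 0.38434711] (np.float64(322.42150387461726), np.float64(227.88735721453608))
```

View pics/w1.png

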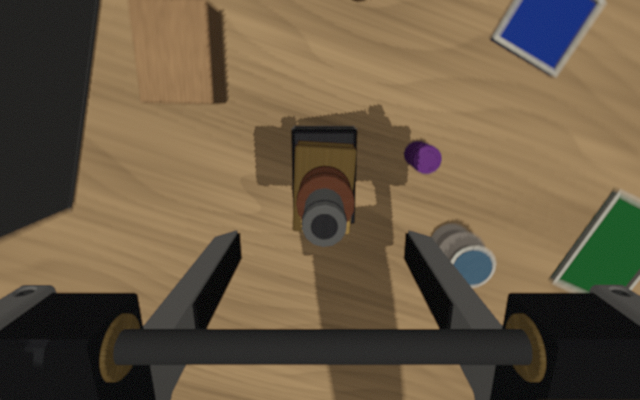

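The pot's dark lid disc is at (324,225), against a predicted (322,228), so the aim is within 2 mm. The box edges run parallel to the fingers. Next I descend and grip.

apply_moves([
  [[0.2,0,1.5],0,0.3],
  [[0.2,0,3],0,0.3],
  [[0.2,0,4.5],0,0.3],
  [[0.2,0,5.6],0,0.3],
  [[0.2,0,6.3],0,0.4],
], force=15)

```text
time_s: 2.95
tool_pos: [0.4295, 0.3304, 0.3395]
orientation: [0.0, 0.988, 0.157, -0.001]
force: [0.0, 0.7, -0.3]
opening: 0.646
gripper_force: 0.0
```

apply_moves([
  [[0,0,0],0,0.55],
  [[0,0,0],0,0.62],
  [[0,0,0],0,0.7],
  [[0,0,0],0,0.8],
  [[0,0,0],0,0.8],
])

```text
time_s: 3.45
tool_pos: [0.4301, 0.3307, 0.3424]
orientation: [-0.0, 0.988, 0.156, 0.001]
force: [0.7, 0.1, 1.5]
opening: 0.316
gripper_force: 15.0
```

apply_moves([
  [[0,0,0],0,0.8],
  [[0,0,0],0,0.8],
  [[0,0,0],0,0.8],
  [[0,0,0],0,0.8],
  [[0,0,0],0,0.8],
])

```text
time_s: 3.95
tool_pos: [0.4302, 0.3307, 0.3424]
orientation: [-0.0, 0.988, 0.156, 0.001]
force: [-0.1, -0.1, 5.3]
opening: 0.315
gripper_force: 15.0
```

apply_moves([
  [[0,0,-0.6],0,0.8],
  [[0,0,-2],0,0.8],
  [[0,0,-4],0,0.8],
  [[0,0,-6],0,0.8],
  [[0,0,-7],0,0.8],
])

```text
time_s: 4.45
tool_pos: [0.4301, 0.3308, 0.4141]
orientation: [-0.0, 0.988, 0.156, 0.001]
force: [0.3, 0.0, -1.1]
opening: 0.314
gripper_force: 15.0
```

apply_moves([
  [[0.7,1,0],0,0.8],
  [[2,2.9,0],0,0.8],
  [[3.8,5.5,0],0,0.8],
  [[5.8,8.4,0],0,0.8],
  [[7.8,11.3,0],0,0.8],
])

```text
time_s: 4.95
tool_pos: [0.5401, 0.2458, 0.4102]
orientation: [0.0, 0.988, 0.156, -0.001]
force: [1.0, -0.1, -1.9]
opening: 0.315
gripper_force: 15.0
```

apply_moves([
  [[2,2.9,0],0,0.8],
  [[4,5.8,0],0,0.8],
  [[5.9,8.5,0],0,0.8],
  [[7.2,10.4,0],0,0.8],
  [[7.9,11.4,0],0,0.8],
])

```text
time_s: 5.45
tool_pos: [0.6508, 0.161, 0.4098]
orientation: [0.0, 0.988, 0.155, -0.001]
force: [-0.2, 0.0, -1.1]
opening: 0.317
gripper_force: 15.0
```

apply_moves([
  [[0,0,0],0,0.8],
  [[0,0,0],0,0.8],
])

```text
time_s: 5.65
tool_pos: [0.649, 0.1635, 0.4109]
orientation: [-0.0, 0.988, 0.157, -0.001]
force: [0.1, 0.1, -1.2]
opening: 0.316
gripper_force: 15.0
```

Run:
```python
from h import *
state(); w=snap("wrist","w2"); t=tray(w,"blue");print(t,proj(w,[.649,.164,.004])); to(t[0],t[1])
```

```text
t 5.65 tcp [649.  163.5 410.9] tooly deg -72.0 F [ 0.1  0.1 -1.2] open 0.316 grip 15.0 tilt 0.09
[649.1 164.1  69.1  68.8  80.9 322.1 169.5] (np.float64(322.17216934980365), np.float64(170.57686057343892))
t 5.7 tcp [648.7 163.8 411.2] tooly deg -72.0 F [ 0.1  0.1 -1.5] open 0.315 grip 15.0 tilt 0.07
shift cm [ 0.04 -0.01 -0.  ]
```

View pics/w2.png

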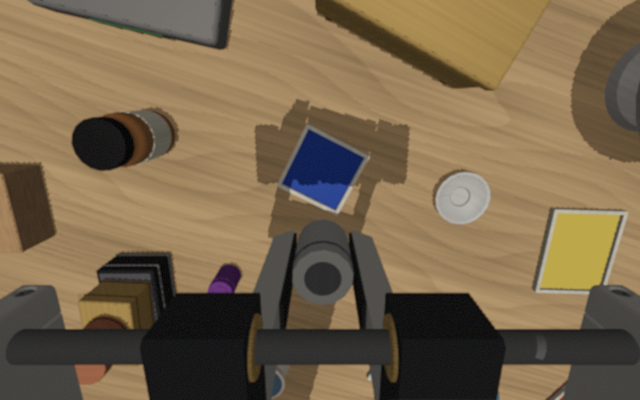

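The pot hangs upright in the grip, and the blue tray centre matches the TCP to 0.5 mm. Next I lower it slowly.

apply_moves([
  [[0,0,1],0,0.8],
  [[0,0,3.5],0,0.8],
  [[0,0,7],0,0.8],
  [[0,0,11],0,0.8],
  [[0,0,14],0,0.8],
])

```text
time_s: 6.2
tool_pos: [0.6478, 0.164, 0.2685]
orientation: [-0.0, 0.988, 0.157, -0.001]
force: [0.0, -0.2, -1.8]
opening: 0.319
gripper_force: 15.0
```

apply_moves([
  [[0,0,2],0,0.8],
  [[0,0,3.4],0,0.8],
  [[0,0,4.4],0,0.8],
  [[0,0,5.1],0,0.8],
  [[0,0,5.5],0,0.8],
])

```text
time_s: 6.7
tool_pos: [0.6495, 0.1634, 0.2168]
orientation: [0.0, 0.988, 0.157, 0.0]
force: [-0.6, -0.6, -0.5]
opening: 0.315
gripper_force: 15.0
```

apply_moves([
  [[0,0,0.05],0,0.8],
  [[0,0,0.1],0,0.8],
  [[0,0,0.15],0,0.8],
  [[0,0,0.2],0,0.8],
  [[0,0,0.2],0,0.8],
])

```text
time_s: 7.2
tool_pos: [0.6494, 0.1632, 0.2149]
orientation: [0.0, 0.988, 0.156, 0.0]
force: [-0.5, 0.0, -1.0]
opening: 0.319
gripper_force: 15.0
```

apply_moves([
  [[0,0,0.05],0,0.8],
  [[0,0,0.1],0,0.8],
  [[0,0,0.15],0,0.8],
  [[0,0,0.15],0,0.8],
])

```text
time_s: 7.6
tool_pos: [0.6493, 0.1632, 0.213]
orientation: [-0.0, 0.988, 0.156, -0.0]
force: [0.7, 0.7, -0.6]
opening: 0.315
gripper_force: 15.0
```

apply_moves([
  [[0,0,0.05],0,0.8],
  [[0,0,0.1],0,0.8],
  [[0,0,0.1],0,0.8],
])

```text
time_s: 7.9
tool_pos: [0.6495, 0.1633, 0.2125]
orientation: [0.0, 0.988, 0.156, -0.0]
force: [-1.6, -0.4, 1.0]
opening: 0.318
gripper_force: 15.0
```

apply_moves([
  [[0,0,0.04],0,0.8],
  [[0,0,0.08],0,0.8],
  [[0,0,0.08],0,0.8],
])

```text
time_s: 8.2
tool_pos: [0.6496, 0.1633, 0.2125]
orientation: [0.0, 0.988, 0.157, -0.0]
force: [-4.1, -1.4, 6.2]
opening: 0.317
gripper_force: 15.0
```

apply_moves([
  [[0,0,0],0,0.66],
  [[0,0,0],0,0.62],
  [[0,0,0],0,0.55],
  [[0,0,0],0,0.45],
  [[0,0,0],0,0.4],
])

```text
time_s: 8.7
tool_pos: [0.6494, 0.1632, 0.2112]
orientation: [0.0, 0.988, 0.156, -0.0]
force: [-0.1, -0.9, -0.1]
opening: 0.576
gripper_force: 0.0
```

apply_moves([
  [[0,0,-1],0,0.4],
  [[0,0,-3],0,0.4],
  [[0,0,-7],0,0.2],
  [[0,0,-11],0,0],
  [[0,0,-15],0,0],
])

```text
time_s: 9.2
tool_pos: [0.6492, 0.1632, 0.3637]
orientation: [0.0, 0.988, 0.156, 0.0]
force: [0.3, 0.7, 0.5]
opening: 0.822
gripper_force: 0.0
```

apply_moves([
  [[0,0,-3],0,0],
  [[0,0,-5],0,0],
  [[-2,-2.9,-5],0,0],
  [[-4.5,-6.5,-5],0,0],
  [[-7.2,-10.3,-5],0,0],
])

```text
time_s: 9.7
tool_pos: [0.5481, 0.2393, 0.4124]
orientation: [-0.0, 0.988, 0.156, 0.001]
force: [-0.7, 0.5, 0.3]
opening: 0.995
gripper_force: 0.0
```

apply_moves([
  [[-2.6,-3.7,0],0,0],
  [[-5,-7.2,0],0,0],
  [[-7,-10.1,0],0,0],
  [[-8.4,-12.2,0],0,0],
  [[-8.4,-12.2,0],0,0],
])

```text
time_s: 10.2
tool_pos: [0.4294, 0.3304, 0.4122]
orientation: [-0.0, 0.987, 0.158, 0.0]
force: [-0.6, -0.8, -0.0]
opening: 0.996
gripper_force: 0.0
```

Run:
```python
from h import *
state(); w=snap("wrist","w3"); a=snap("scene","s3"); b=snap("side","d3")
def blob(s,lo,hi,win):
    m=cv2.inRange(cv2.cvtColor(s["frame"],cv2.COLOR_RGB2HSV),lo,hi); k=np.zeros_like(m);k[win[1]:win[3],win[0]:win[2]]=1
    c=max(cv2.findContours(m*k,0,2)[0],key=cv2.contourArea); return cv2.minEnclosingCircle(c),cv2.boundingRect(c)
print(blob(w,(4,80,40),(13,255,255),(240,130,400,260)),proj(w,[.43,.331,.134]))
top=np.vstack([w["frame"][60:330,200:440],])
sc=a["frame"][140:260,360:520];
im=np.hstack([cv2.resize(top,(480,540)),cv2.resize(a["frame"][260:315,370:440],(320,251)).repeat(1,0) if 0 else np.vstack([cv2.resize(a["frame"][260:315,370:440],(320,251)),cv2.resize(b["frame"][250:310,225:300],(320,289))])])
cv2.imwrite("pics/c3.png",im[:,:,::-1])
```

```text
t 10.2 tcp [429.4 330.4 412.2] tooly deg -71.8 F [-0.6 -0.8 -0. ] open 0.996 grip 0.0 tilt 0.06
(((325.5172424316406, 197.0), 31.198991775512695), (298, 166, 57, 63)) (np.float64(322.14064616454186), np.float64(204.00599301009927))
```

View pics/c3.png

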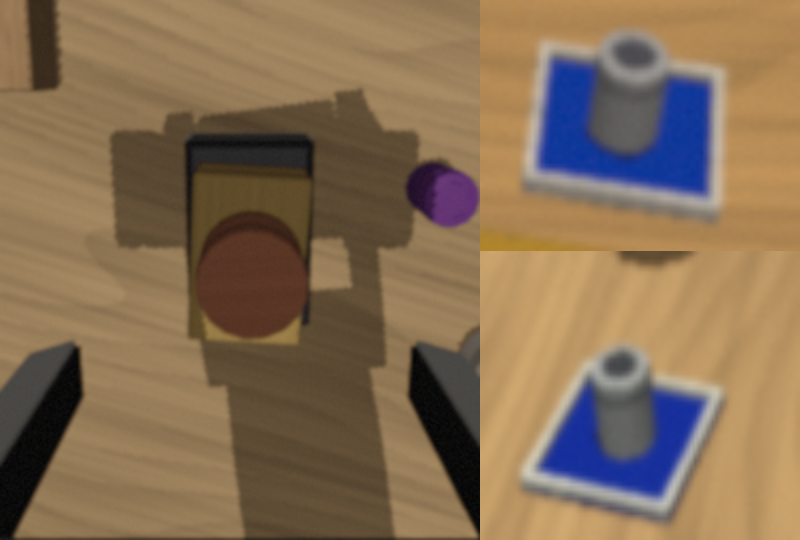

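The pot stands upright at the centre of the blue tray in both views. The tin's top is centred at about (326,200) in the wrist view, which is 3 mm right of the aim and 3 mm above it. I'll check its height from two views.

Run:
```python
from h import *
a=snap("scene");b=snap("side");w=snap("wrist")
def top(s,win):
    m=cv2.inRange(cv2.cvtColor(s["frame"],cv2.COLOR_RGB2HSV),(2,110,60),(13,255,255)); k=np.zeros_like(m);k[win[1]:win[3],win[0]:win[2]]=1
    x,y,W,H=cv2.boundingRect(max(cv2.findContours(m*k,0,2)[0],key=cv2.contourArea)); el=-onz(s,x,y,.13)[2]
    _,d=ray(s,x,y); se=-d[2]/np.linalg.norm(d); return (x+W/2-.5,y+W/2*se),W,H
p,q=top(a,(440,150,500,210)),top(b,(335,295,385,345)); print(p,q); P,e=cross(a,p[0],b,q[0]);print(P,e)
r=onz(w,326,200,.1335);print("wrist",r); to(r[0]*1000,r[1]*1000,298)
```

```text
((472.5, np.float64(175.96945815775157)), 24, 27) ((358.0, np.float64(311.28563920655836)), 29, 39)
[0.43099501 0.32716138 0.12873129] 0.0014633420228651766
wrist [0.43710553 0.32681953 0.1335    ]
t 10.5 tcp [432.4 328.3 411.4] tooly deg -72.1 F [ 0.8  0.1 -0.5] open 0.998 grip 0.0 tilt 0.01
shift cm [ 0.4   0.29 11.35]
```

apply_moves([
  [[0.1,0,2],0,0.1],
  [[0.1,0,5],0,0.1],
  [[0.1,0,8],0,0.1],
  [[0.1,0,10.3],0,0.1],
  [[0.1,0,11.3],0,0.2],
], force=20)

```text
time_s: 11.0
tool_pos: [0.4324, 0.3284, 0.2957]
orientation: [0.001, 0.988, 0.156, -0.002]
force: [-0.4, 0.0, -0.5]
opening: 0.843
gripper_force: 0.0
```

apply_moves([
  [[0,0,0],0,0.35],
  [[0,0,0],0,0.45],
  [[0,0,0],0,0.5],
  [[0,0,0],0,0.55],
  [[0,0,0],0,0.65],
])

```text
time_s: 11.5
tool_pos: [0.4328, 0.3295, 0.2996]
orientation: [-0.0, 0.988, 0.157, 0.001]
force: [0.3, -0.6, 3.9]
opening: 0.487
gripper_force: 20.0
```

apply_moves([
  [[0,0,0],0,0.65],
  [[0,0,0],0,0.65],
  [[0,0,0],0,0.65],
  [[0,0,0],0,0.65],
])

```text
time_s: 11.9
tool_pos: [0.4329, 0.3295, 0.2996]
orientation: [-0.0, 0.988, 0.157, 0.001]
force: [0.7, -1.2, 6.2]
opening: 0.486
gripper_force: 20.0
```

apply_moves([
  [[0,0,-0.6],0,0.65],
  [[0,0,-2],0,0.65],
  [[0,0,-4.5],0,0.65],
  [[0,0,-7],0,0.65],
  [[0,0,-8],0,0.65],
])

```text
time_s: 12.4
tool_pos: [0.4327, 0.3296, 0.3815]
orientation: [-0.001, 0.988, 0.156, 0.002]
force: [1.4, -0.3, -2.3]
opening: 0.484
gripper_force: 20.0
```

apply_moves([
  [[-0.3,1,0],0,0.65],
  [[-0.9,3,0],0,0.65],
  [[-1.8,6,0],0,0.65],
  [[-3,10,0],0,0.65],
  [[-4.2,14,0],0,0.65],
])

```text
time_s: 12.9
tool_pos: [0.4348, 0.1815, 0.3765]
orientation: [0.0, 0.988, 0.157, -0.002]
force: [1.4, -0.6, -2.5]
opening: 0.486
gripper_force: 20.0
```

apply_moves([
  [[-1.2,4,0],0,0.65],
  [[-2.4,8,0],0,0.65],
  [[-3.6,12,0],0,0.65],
  [[-4.8,16,0],0,0.65],
  [[-6,20,0],0,0.65],
])

```text
time_s: 13.4
tool_pos: [0.4393, -0.0274, 0.3767]
orientation: [-0.001, 0.988, 0.156, -0.001]
force: [0.8, -0.2, -1.7]
opening: 0.484
gripper_force: 20.0
```

apply_moves([
  [[-1.2,4,0],0,0.65],
  [[-2.4,8,0],0,0.65],
  [[-3.6,12,0],0,0.65],
  [[-4.7,15.6,0],0,0.65],
  [[-5.6,19,0],0,0.65],
])

```text
time_s: 13.9
tool_pos: [0.4447, -0.2254, 0.3765]
orientation: [-0.001, 0.988, 0.156, -0.001]
force: [0.8, 0.6, -1.4]
opening: 0.487
gripper_force: 20.0
```

apply_moves([
  [[-1,3,0],0,0.65],
  [[-1.8,5.5,0],0,0.65],
  [[-2.3,7.2,0],0,0.65],
  [[-2.3,7.7,0],0,0.65],
  [[-2.3,7.7,0],0,0.65],
])

```text
time_s: 14.4
tool_pos: [0.4477, -0.3039, 0.3776]
orientation: [-0.001, 0.988, 0.156, -0.0]
force: [0.0, 0.6, -2.3]
opening: 0.485
gripper_force: 20.0
```

apply_moves([
  [[0,0,0],0,0.65],
  [[0,0,0],0,0.65],
  [[0,0,0],0,0.65],
])

```text
time_s: 14.7
tool_pos: [0.448, -0.303, 0.3784]
orientation: [-0.0, 0.988, 0.157, -0.0]
force: [-0.1, 0.1, -1.7]
opening: 0.486
gripper_force: 20.0
```

Run:
```python
from h import *
w=snap("wrist","w4"); t=tray(w,"red");print(t,proj(w,[.448,-.304,.004])); to(t[0],t[1],217)
```

```text
[ 448.7 -303.1   76.2   75.7   72.9  323.9  171.7] (np.float64(323.24594519327394), np.float64(177.81873873796178))
t 14.75 tcp [ 448.  -303.2  378.5] tooly deg -71.9 F [-0.1  0.6 -2.6] open 0.486 grip 20.0 tilt 0.01
shift cm [7.000e-02 1.000e-02 1.615e+01]
```

View pics/w4.png

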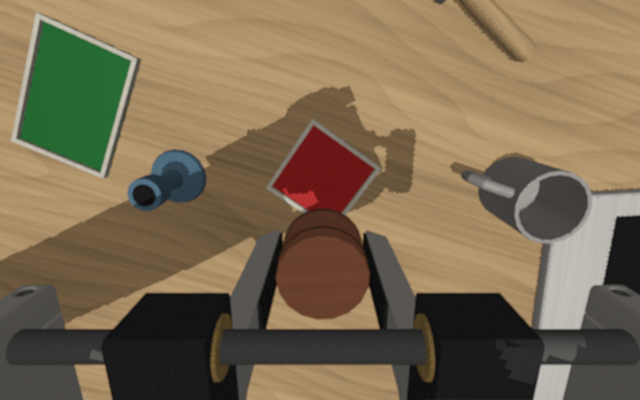

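The tin is held level and the red tray is centred below it. The nearest bystanders, the mug and candlestick, are at least 14 cm to the sides. Next I lower it.

apply_moves([
  [[0,0,1],0,0.65],
  [[0,0,3.5],0,0.65],
  [[0,0,7],0,0.65],
  [[0,0,10],0,0.65],
  [[0,0,12],0,0.65],
])

```text
time_s: 15.25
tool_pos: [0.4471, -0.303, 0.2552]
orientation: [-0.002, 0.988, 0.157, -0.001]
force: [-0.5, 0.5, -2.3]
opening: 0.488
gripper_force: 20.0
```

apply_moves([
  [[0,0,1.4],0,0.65],
  [[0,0,2.5],0,0.65],
  [[0,0,3.4],0,0.65],
  [[0,0,4],0,0.65],
  [[0,0,4.1],0,0.65],
])

```text
time_s: 15.75
tool_pos: [0.4479, -0.3039, 0.2171]
orientation: [-0.0, 0.988, 0.156, -0.0]
force: [0.7, 0.5, -2.2]
opening: 0.485
gripper_force: 20.0
```

apply_moves([
  [[0,0,0.05],0,0.65],
  [[0,0,0.1],0,0.65],
  [[0,0,0.15],0,0.65],
  [[0,0,0.2],0,0.65],
  [[0,0,0.2],0,0.65],
])

```text
time_s: 16.25
tool_pos: [0.4479, -0.3039, 0.2155]
orientation: [0.0, 0.988, 0.156, 0.0]
force: [0.7, 1.0, -2.5]
opening: 0.484
gripper_force: 20.0
```

apply_moves([
  [[0,0,0.05],0,0.65],
  [[0,0,0.1],0,0.65],
  [[0,0,0.1],0,0.65],
])

```text
time_s: 16.55
tool_pos: [0.4478, -0.3038, 0.2143]
orientation: [-0.0, 0.988, 0.156, -0.0]
force: [0.0, 0.1, -2.6]
opening: 0.483
gripper_force: 20.0
```

apply_moves([
  [[0,0,0.05],0,0.65],
  [[0,0,0.1],0,0.65],
  [[0,0,0.13],0,0.65],
  [[0,0,0.13],0,0.65],
])

```text
time_s: 16.95
tool_pos: [0.448, -0.3039, 0.2136]
orientation: [-0.0, 0.988, 0.157, -0.0]
force: [-3.6, 2.6, 5.6]
opening: 0.487
gripper_force: 20.0
```

apply_moves([
  [[0,0,0],0,0.5],
  [[0,0,0],0,0.45],
  [[0,0,0],0,0.4],
  [[0,0,0],0,0.3],
  [[0,0,0],0,0.25],
])

```text
time_s: 17.45
tool_pos: [0.4479, -0.3039, 0.213]
orientation: [0.0, 0.988, 0.156, 0.0]
force: [-0.7, 0.1, -0.9]
opening: 0.73
gripper_force: 0.0
```

apply_moves([
  [[0,0,-1],0,0.25],
  [[0,0,-3],0,0.25],
  [[0,0,-7],0,0.1],
  [[0,0,-11],0,0],
  [[0,0,-15],0,0],
])

```text
time_s: 17.95
tool_pos: [0.4477, -0.3037, 0.3653]
orientation: [0.0, 0.988, 0.156, 0.0]
force: [0.6, -1.9, -0.4]
opening: 0.966
gripper_force: 0.0
```

apply_moves([
  [[0,0,-2],0,0],
  [[0.9,-3,-3],0,0],
  [[2.1,-7,-3],0,0],
  [[3.4,-11.4,-3],0,0],
  [[4.8,-16,-3],0,0],
])

```text
time_s: 18.45
tool_pos: [0.4436, -0.1355, 0.394]
orientation: [0.0, 0.988, 0.156, 0.001]
force: [1.3, -0.4, -1.1]
opening: 1.0
gripper_force: 0.0
```

apply_moves([
  [[1.4,-4.6,0],0,0],
  [[2.8,-9.2,0],0,0],
  [[4.1,-13.8,0],0,0],
  [[5.5,-18.4,0],0,0],
  [[6.9,-23,0],0,0],
])

```text
time_s: 18.95
tool_pos: [0.4379, 0.1051, 0.3941]
orientation: [0.0, 0.988, 0.156, 0.001]
force: [1.0, -1.2, 0.7]
opening: 0.999
gripper_force: 0.0
```

apply_moves([
  [[1.4,-4.6,0],0,0],
  [[2.8,-9.2,0],0,0],
  [[4.1,-13.8,0],0,0],
  [[5.3,-18,0],0,0],
  [[6.4,-21.6,0],0,0],
])

```text
time_s: 19.45
tool_pos: [0.432, 0.3307, 0.3939]
orientation: [-0.0, 0.988, 0.157, 0.001]
force: [0.8, -0.1, -1.3]
opening: 1.0
gripper_force: 0.0
```

apply_moves([
  [[0,0,0],0,0],
  [[0,0,0],0,0],
  [[0,0,0],0,0],
])

```text
time_s: 19.75
tool_pos: [0.4328, 0.3276, 0.3933]
orientation: [0.0, 0.988, 0.156, 0.0]
force: [-0.1, -0.1, -0.6]
opening: 1.0
gripper_force: 0.0
```

Run:
```python
from h import *
state(); w=snap("wrist","w5"); a=snap("scene","s5"); b=snap("side","d5"); print(w["xyz"],proj(w,[.433,.329,.09]))
im=np.hstack([cv2.resize(w["frame"][60:300,200:440],(480,480)),np.vstack([cv2.resize(a["frame"][175:250,435:515],(320,240)),cv2.resize(b["frame"][310:385,315:395],(320,240))])])
cv2.imwrite("pics/c5.png",im[:,:,::-1])
```

```text
t 19.75 tcp [432.8 327.6 393.3] tooly deg -72.1 F [-0.1 -0.1 -0.6] open 1.0 grip 0.0 tilt 0.02
[0.51044717 0.35282599 0.37289552] (np.float64(320.8935221974182), np.float64(195.25113934805285))
```

View pics/c5.png

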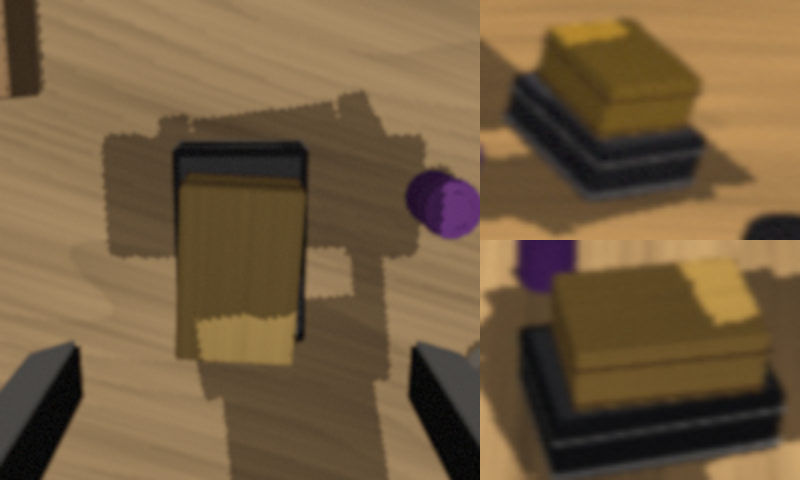

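The shadowed brass top has wrist-crop corners at (182,182), (306,190), (295,365) and (177,358). In the two fixed views its +x+y corner is at scene crop (700,85) and side crop (575,362).

```bash
cat >> h.py <<'E'
def rect(P):
    (x,y),(w,h),a=cv2.minAreaRect((np.array(P)[:,:2]*1000).astype(np.float32))
    if w<h: w,h,a=h,w,a+90
    return np.round([x,y,w,h,(a+90)%180-90],1)
E
python3 - <<'E'
from h import *
a=snap("scene");b=snap("side");w=snap("wrist")
print(cross(a,(490,196.25),b,(338.75,340.5)))
C=[(182,182),(306,190),(295,365),(177,358)]
P=[onz(w,u/2+200,v/2+60,.09) for u,v in C]; P=np.array(P);print(P.round(4)); r=rect(P);c=P.mean(0)*1000;print(r,c)
for i in range(4):
    d=P[(i+1)%4]-P[i];print(np.linalg.norm(d).round(4),np.degrees(np.arctan2(d[1],d[0])).round(1))
to(c[0],c[1],255)
E
```

```text
(array([0.46003033, 0.36322877, 0.09747712]), np.float64(0.0008587090538706692))
[[0.4622 0.3647 0.09  ]
 [0.475  0.3141 0.09  ]
 [0.3982 0.2925 0.09  ]
 [0.3851 0.3443 0.09  ]]
[430.2 328.6  80.3  53.5  14.8] [430.14439522 328.88740444  90.        ]
0.0521 -75.8
0.0798 -164.2
0.0535 104.2
0.0798 14.8
t 20.05 tcp [433.  327.7 393.2] tooly deg -72.1 F [ 0.   0.3 -0.5] open 1.001 grip 0.0 tilt 0.01
shift cm [-0.23 -0.2  13.82]
```

Size 80×53.5 mm and yaw 15° fit the brass box. Next I grip it.

apply_moves([
  [[-0.1,-0.1,2],1,0.05],
  [[-0.25,-0.2,5.5],2,0.05],
  [[-0.25,-0.2,9.5],3,0.05],
  [[-0.25,-0.2,12.5],3,0.05],
  [[-0.25,-0.2,13.8],3,0.1],
], force=30)

```text
time_s: 20.55
tool_pos: [0.4287, 0.3287, 0.2519]
orientation: [0.001, 0.991, 0.13, -0.003]
force: [-0.3, -0.1, 0.4]
opening: 0.912
gripper_force: 0.0
```

apply_moves([
  [[0,0,0],0,0.25],
  [[0,0,0],0,0.35],
  [[0,0,0],0,0.42],
  [[0,0,0],0,0.5],
  [[0,0,0],0,0.55],
])

```text
time_s: 21.05
tool_pos: [0.4303, 0.3298, 0.2567]
orientation: [-0.001, 0.991, 0.131, 0.001]
force: [-0.1, -0.2, 4.5]
opening: 0.571
gripper_force: 30.0
```

apply_moves([
  [[0,0,0],0,0.55],
  [[0,0,0],0,0.55],
  [[0,0,0],0,0.55],
])

```text
time_s: 21.35
tool_pos: [0.4304, 0.3299, 0.2567]
orientation: [-0.0, 0.991, 0.131, 0.001]
force: [-0.9, -0.1, 5.6]
opening: 0.575
gripper_force: 30.0
```

apply_moves([
  [[0,0,-0.6],0,0.55],
  [[0,0,-2],0,0.55],
  [[0,0,-5],0,0.55],
  [[0,0,-8.5],0,0.55],
  [[0,0,-10],0,0.55],
])

```text
time_s: 21.85
tool_pos: [0.4302, 0.3298, 0.3588]
orientation: [-0.001, 0.991, 0.131, 0.003]
force: [0.0, 0.5, -3.5]
opening: 0.574
gripper_force: 30.0
```

apply_moves([
  [[0.15,1,0],0,0.55],
  [[0.5,3,0],0,0.55],
  [[0.9,6,0],0,0.55],
  [[1.5,9.5,0],0,0.55],
  [[2,13,0],0,0.55],
])

```text
time_s: 22.35
tool_pos: [0.4824, 0.2073, 0.3526]
orientation: [0.0, 0.991, 0.131, -0.002]
force: [0.8, 0.1, -4.7]
opening: 0.568
gripper_force: 30.0
```

apply_moves([
  [[0.5,3.5,0],0,0.55],
  [[1.1,7,0],0,0.55],
  [[1.6,10.5,0],0,0.55],
  [[2.1,14,0],0,0.55],
  [[2.6,17.5,0],0,0.55],
])

```text
time_s: 22.85
tool_pos: [0.5527, 0.0448, 0.3525]
orientation: [-0.0, 0.991, 0.13, -0.002]
force: [-0.3, -0.1, -4.0]
opening: 0.575
gripper_force: 30.0
```

apply_moves([
  [[0.5,3.5,0],0,0.55],
  [[1.1,7,0],0,0.55],
  [[1.6,10.5,0],0,0.55],
  [[2.1,13.5,0],0,0.55],
  [[2.4,16,0],0,0.55],
])

```text
time_s: 23.35
tool_pos: [0.6173, -0.1038, 0.3521]
orientation: [-0.001, 0.992, 0.13, -0.002]
force: [-0.1, 0.1, -2.7]
opening: 0.574
gripper_force: 30.0
```

apply_moves([
  [[0.4,2.5,0],-0.5,0.55],
  [[0.7,4.5,0],-1,0.55],
  [[1,6.3,0],-1,0.55],
  [[1.1,7.5,0],-1,0.55],
  [[1.1,7.7,0],-1,0.55],
])

```text
time_s: 23.85
tool_pos: [0.6479, -0.1745, 0.353]
orientation: [-0.001, 0.99, 0.138, -0.001]
force: [-0.1, 0.2, -4.2]
opening: 0.574
gripper_force: 30.0
```

apply_moves([
  [[0,0,0],0,0.55],
  [[0,0,0],0,0.55],
  [[0,0,0],0,0.55],
])

```text
time_s: 24.15
tool_pos: [0.6481, -0.1723, 0.355]
orientation: [-0.0, 0.99, 0.14, -0.0]
force: [-0.4, -0.5, -4.2]
opening: 0.574
gripper_force: 30.0
```

Run:
```python
from h import *
w=snap("wrist","w6"); print(tray(w,"yellow"),proj(w,[.649,-.172,.004])); to(649,-172.3,218)
```

```text
[ 675.7 -163.1   78.3   46.3  -74.   321.5  153.5] (np.float64(322.5268218794036), np.float64(181.7663083407518))
t 24.2 tcp [ 648.1 -172.3  355.1] tooly deg -74.0 F [-0.6 -0.6 -4. ] open 0.57 grip 30.0 tilt 0.01
shift cm [ 0.09  0.02 13.71]
```

View pics/w6.png

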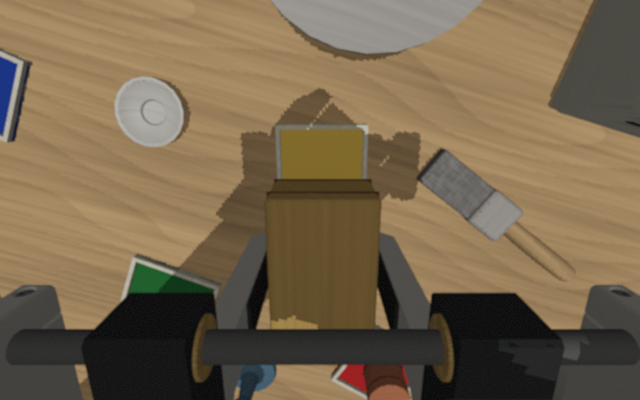

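The brass box is held square. The yellow tray's far edge is parallel to it, and the tray's sides are symmetric about the tool axis. Next I lower it.

Run:
```python
from h import *
w=snap("wrist"); P=(onz(w,267,194,.188)+onz(w,379,193,.188))/2*1000; to(P[0],P[1])
```

```text
t 24.25 tcp [ 648.2 -172.4  355.2] tooly deg -74.0 F [-0.1  0.5 -4.2] open 0.573 grip 30.0 tilt 0.0
shift cm [4.04 0.01 0.  ]
```

apply_moves([
  [[0.05,0,1],0,0.55],
  [[0.05,0,3],0,0.55],
  [[0.05,0,6],0,0.55],
  [[0.05,0,8.5],0,0.55],
  [[0.05,0,10],0,0.55],
])

```text
time_s: 24.75
tool_pos: [0.6478, -0.1723, 0.2517]
orientation: [-0.001, 0.99, 0.139, -0.002]
force: [-0.2, -0.2, -3.8]
opening: 0.574
gripper_force: 30.0
```

apply_moves([
  [[0,0,1.3],0,0.55],
  [[0,0,2.3],0,0.55],
  [[0,0,3],0,0.55],
  [[0,0,3.5],0,0.55],
  [[0,0,3.6],0,0.55],
])

```text
time_s: 25.25
tool_pos: [0.6488, -0.173, 0.219]
orientation: [0.0, 0.99, 0.139, 0.0]
force: [0.5, 0.2, -4.4]
opening: 0.574
gripper_force: 30.0
```

apply_moves([
  [[0,0,0.05],0,0.55],
  [[0,0,0.1],0,0.55],
  [[0,0,0.15],0,0.55],
  [[0,0,0.2],0,0.55],
  [[0,0,0.2],0,0.55],
])

```text
time_s: 25.75
tool_pos: [0.6488, -0.1729, 0.2171]
orientation: [0.0, 0.99, 0.139, 0.0]
force: [-0.5, -0.5, -3.6]
opening: 0.571
gripper_force: 30.0
```

apply_moves([
  [[0,0,0.05],0,0.55],
  [[0,0,0.1],0,0.55],
  [[0,0,0.1],0,0.55],
])

```text
time_s: 26.05
tool_pos: [0.6487, -0.1729, 0.2159]
orientation: [-0.0, 0.99, 0.139, -0.0]
force: [1.4, 0.2, -3.8]
opening: 0.573
gripper_force: 30.0
```

apply_moves([
  [[0,0,0.05],0,0.55],
  [[0,0,0.1],0,0.55],
  [[0,0,0.15],0,0.55],
  [[0,0,0.15],0,0.55],
])

```text
time_s: 26.45
tool_pos: [0.6488, -0.1729, 0.2148]
orientation: [0.0, 0.99, 0.139, 0.0]
force: [-0.3, 0.7, -2.1]
opening: 0.573
gripper_force: 30.0
```

apply_moves([
  [[0,0,0.03],0,0.55],
  [[0,0,0.06],0,0.55],
  [[0,0,0.08],0,0.55],
  [[0,0,0.08],0,0.55],
])

```text
time_s: 26.85
tool_pos: [0.649, -0.173, 0.2148]
orientation: [0.0, 0.99, 0.139, 0.0]
force: [-4.3, 1.5, 5.3]
opening: 0.574
gripper_force: 30.0
```

apply_moves([
  [[0,0,0],0,0.42],
  [[0,0,0],0,0.38],
  [[0,0,0],0,0.32],
  [[0,0,0],0,0.25],
  [[0,0,0],0,0.2],
])

```text
time_s: 27.35
tool_pos: [0.6488, -0.1729, 0.2137]
orientation: [0.0, 0.99, 0.139, 0.0]
force: [0.3, 0.6, 0.4]
opening: 0.789
gripper_force: 0.0
```

apply_moves([
  [[0,0,-1],0,0.2],
  [[0,0,-3],0,0.2],
  [[0,0,-7],0,0.1],
  [[0,0,-11],0,0],
  [[0,0,-15],0,0],
])

```text
time_s: 27.85
tool_pos: [0.6486, -0.1728, 0.3661]
orientation: [0.0, 0.99, 0.139, 0.0]
force: [0.6, 0.3, 0.6]
opening: 0.993
gripper_force: 0.0
```

apply_moves([
  [[0,0,-2],0,0],
  [[-0.4,-3,-3],0,0],
  [[-0.9,-7,-3],0,0],
  [[-1.4,-11,-3],0,0],
  [[-1.9,-15,-3],0,0],
])

```text
time_s: 28.35
tool_pos: [0.5883, -0.0328, 0.3948]
orientation: [0.0, 0.99, 0.139, 0.001]
force: [0.0, -0.3, 0.3]
opening: 1.0
gripper_force: 0.0
```

apply_moves([
  [[-0.5,-4,0],0,0],
  [[-1.1,-8,0],0,0],
  [[-1.6,-12,0],0,0],
  [[-2.1,-16,0],0,0],
  [[-2.6,-20,0],0,0],
])

```text
time_s: 28.85
tool_pos: [0.508, 0.1525, 0.3947]
orientation: [0.0, 0.99, 0.139, 0.001]
force: [1.0, 1.2, -0.4]
opening: 0.999
gripper_force: 0.0
```

apply_moves([
  [[-0.5,-4,0],0,0],
  [[-1.1,-8,0],0,0],
  [[-1.6,-12,0],0,0],
  [[-2.1,-16,0],0,0],
  [[-2.6,-19.5,0],0,0],
])

```text
time_s: 29.35
tool_pos: [0.4292, 0.333, 0.3948]
orientation: [-0.0, 0.99, 0.139, 0.001]
force: [0.0, 0.2, 0.4]
opening: 0.999
gripper_force: 0.0
```

apply_moves([
  [[0,0,0],0,0],
  [[0,0,0],0,0],
  [[0,0,0],0,0],
])

```text
time_s: 29.65
tool_pos: [0.4307, 0.3307, 0.3941]
orientation: [0.0, 0.99, 0.139, 0.0]
force: [-0.5, -0.7, 0.1]
opening: 1.0
gripper_force: 0.0
```

Run:
```python
from h import *
state(); w=snap("wrist","w7"); a=snap("scene","s7"); b=snap("side","d7"); print(proj(w,[.43,.33,.046]))
im=np.hstack([cv2.resize(w["frame"][60:300,200:440],(480,480)),np.vstack([cv2.resize(a["frame"][175:250,435:515],(320,240)),cv2.resize(b["frame"][310:385,315:395],(320,240))])])
cv2.imwrite("pics/c7.png",im[:,:,::-1])
im2=np.hstack([cv2.resize(a["frame"][180:320,160:300],(400,400)),cv2.resize(b["frame"][140:230,255:385],(400,277)) if 0 else cv2.resize(b["frame"][140:240,260:380],(400,400))])
cv2.imwrite("pics/c7b.png",im2[:,:,::-1])
```

```text
t 29.65 tcp [430.7 330.7 394.1] tooly deg -74.1 F [-0.5 -0.7  0.1] open 1.0 grip 0.0 tilt 0.03
(np.float64(322.8275868858395), np.float64(184.43378519791236))
```

View pics/c7.png

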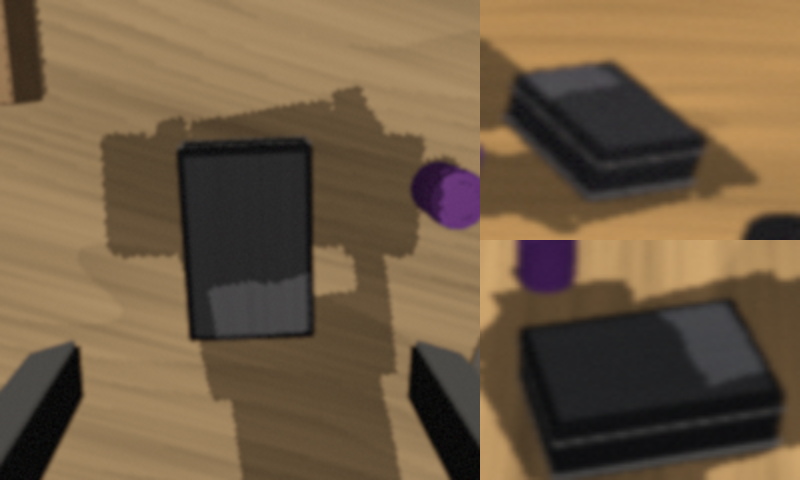

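View pics/c7b.png

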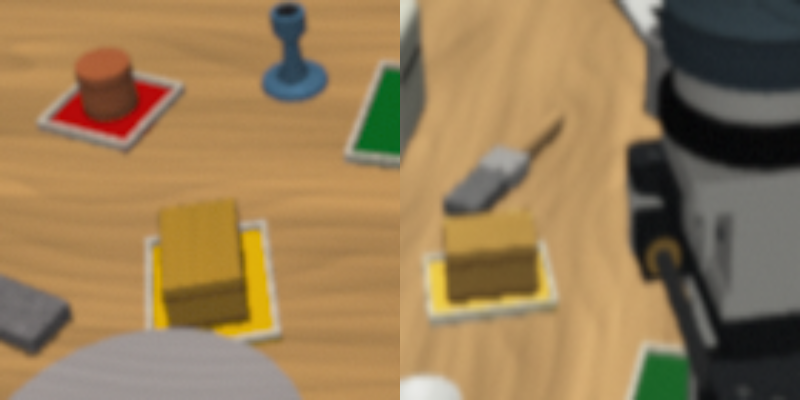

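Brass stands square in the yellow tray, and copper stands upright in the red tray. The casket top's wrist-crop corners are (180,150), (312,150), (312,333) and (190,338). Its +x+y corner is at scene crop (705,142) and side crop (552,430).

Run:
```python
from h import *
a=snap("scene");b=snap("side");w=snap("wrist")
print(cross(a,(491.25,210.5),b,(333,357.5)))
C=[(180,150),(312,150),(312,333),(190,338)]
P=np.array([onz(w,u/2+200,v/2+60,.046) for u,v in C]);print(P.round(4));c=P.mean(0)*1000;print(rect(P),c)
for i in range(4):
    d=P[(i+1)%4]-P[i];print(np.linalg.norm(d).round(4),np.degrees(np.arctan2(d[1],d[0])).round(1))
to(c[0],c[1],210)
```

```text
(array([0.468342  , 0.37115157, 0.06532179]), np.float64(0.0007520488606019105))
[[0.4683 0.3736 0.046 ]
 [0.4856 0.3128 0.046 ]
 [0.3962 0.2847 0.046 ]
 [0.3763 0.3447 0.046 ]]
[431.8 329.   96.4  63.2  17.5] [431.59211447 328.96567604  46.        ]
0.0632 -74.1
0.0937 -162.5
0.0632 108.4
0.0964 17.5
t 29.95 tcp [430.7 330.8 393.8] tooly deg -74.1 F [ 0.4  1.3 -0.6] open 1.0 grip 0.0 tilt 0.0
shift cm [ 0.04  0.21 18.38]
```

The height check comes from contact: brass landed at the level that puts the casket top at 46 mm. The triangulated corner gave 65 mm, but that corner is smeared by the steel band, so I don't use it. Yaw is about 18°.

apply_moves([
  [[0.05,0.2,2],-1,0],
  [[0.05,0.2,6],-2,0],
  [[0.05,0.2,10],-2,0],
  [[0.05,0.2,13],-2,0],
  [[0.05,0.2,15],-2,0],
], force=35)

```text
time_s: 30.45
tool_pos: [0.4307, 0.3289, 0.2411]
orientation: [0.001, 0.988, 0.156, -0.002]
force: [-0.9, 0.3, 0.0]
opening: 0.998
gripper_force: 0.0
```

apply_moves([
  [[0,0,1.3],0,0],
  [[0,0,2.4],0,0],
  [[0,0,3.1],0,0],
  [[0,0,3.4],0,0],
  [[0,0,3.4],0,0.1],
])

```text
time_s: 30.95
tool_pos: [0.4315, 0.3297, 0.21]
orientation: [-0.0, 0.988, 0.156, 0.0]
force: [-0.0, 0.0, 0.1]
opening: 0.946
gripper_force: 0.0
```

apply_moves([
  [[0,0,0],0,0.2],
  [[0,0,0],0,0.27],
  [[0,0,0],0,0.33],
  [[0,0,0],0,0.4],
  [[0,0,0],0,0.4],
])

```text
time_s: 31.45
tool_pos: [0.4316, 0.3297, 0.2103]
orientation: [-0.0, 0.988, 0.156, 0.0]
force: [-1.2, -0.8, 3.0]
opening: 0.701
gripper_force: 35.0
```

apply_moves([
  [[0,0,0],0,0.4],
  [[0,0,0],0,0.4],
  [[0,0,0],0,0.4],
])

```text
time_s: 31.75
tool_pos: [0.4316, 0.3297, 0.2103]
orientation: [-0.0, 0.988, 0.156, 0.0]
force: [-0.3, -1.2, 4.7]
opening: 0.702
gripper_force: 35.0
```

apply_moves([
  [[0,0,-0.6],0,0.4],
  [[0,0,-2],0,0.4],
  [[0,0,-5],0,0.4],
  [[0,0,-9],0,0.4],
  [[0,0,-12],0,0.4],
])

```text
time_s: 32.25
tool_pos: [0.4311, 0.3295, 0.3319]
orientation: [-0.0, 0.988, 0.156, 0.0]
force: [0.6, -0.3, -4.4]
opening: 0.7
gripper_force: 35.0
```

apply_moves([
  [[0,0,-1.5],0,0.4],
  [[-0.6,2,-2],0,0.4],
  [[-1.4,5,-2],0,0.4],
  [[-2.3,8,-2],0,0.4],
  [[-3.1,11,-2],0,0.4],
])

```text
time_s: 32.75
tool_pos: [0.435, 0.2143, 0.3486]
orientation: [0.0, 0.988, 0.157, -0.001]
force: [0.4, -0.1, -5.3]
opening: 0.7
gripper_force: 35.0
```

apply_moves([
  [[-0.9,3.2,0],0,0.4],
  [[-1.8,6.4,0],0,0.4],
  [[-2.7,9.6,0],0,0.4],
  [[-3.7,12.8,0],0,0.4],
  [[-4.5,15.8,0],0,0.4],
])

```text
time_s: 33.25
tool_pos: [0.441, 0.05, 0.3487]
orientation: [-0.0, 0.988, 0.156, -0.001]
force: [0.2, -0.1, -4.0]
opening: 0.697
gripper_force: 35.0
```

apply_moves([
  [[-0.8,2.8,0],4,0.4],
  [[-1.5,5.2,0],10,0.4],
  [[-2.1,7.2,0],16,0.4],
  [[-2.5,8.5,0],21,0.4],
  [[-2.6,9,0],24.4,0.4],
])

```text
time_s: 33.75
tool_pos: [0.4443, -0.0434, 0.3487]
orientation: [-0.0, 0.998, -0.058, -0.001]
force: [-0.1, -0.8, -4.9]
opening: 0.7
gripper_force: 35.0
```

apply_moves([
  [[0,0,0],0,0.4],
  [[0,0,0],0,0.4],
  [[0,0,0],0,0.4],
  [[0,0,0],0,0.4],
])

```text
time_s: 34.15
tool_pos: [0.4448, -0.0419, 0.3496]
orientation: [-0.0, 0.998, -0.055, -0.0]
force: [0.5, -0.1, -5.7]
opening: 0.695
gripper_force: 35.0
```

Run:
```python
from h import *
w=snap("wrist","w8"); t=tray(w,"green");print(t); 
p,M=state(); e=M[:,0]; v=np.array([t[0],t[1]])
# visible far part: far edge known at half length 61 from the centre
L=min(t[2],t[3]) if abs(t[4])>45 else t[2]
c=v+(L/2-60)*np.array([np.cos(np.radians(-6.4)),np.sin(np.radians(-6.4))]); print("tray est",c)
to(445.5,-42,218)
# casket in grip: dark region's far edge at the top height
hsv=cv2.cvtColor(w["frame"],cv2.COLOR_RGB2GRAY); print(hsv[150:260:5,322])
print("expect far top edge px",proj(w,p+M@np.array([.05,0,0])-np.array([0,0,.2103-.046])),proj(w,p+M@np.array([.05,0,.2103])))
```

```text
[488.1 -45.8  85.7  33.2  83.7 321.7 139.4]
t 34.2 tcp [444.8 -42.  349.6] tooly deg -96.3 F [ 0.7  0.8 -5. ] open 0.699 grip 35.0 tilt 0.02
tray est [444.97047231 -40.96224834]
t 34.2 tcp [444.8 -42.  349.6] tooly deg -96.3 F [ 0.7  0.8 -5. ] open 0.699 grip 35.0 tilt 0.02
shift cm [ 0.07 -0.   13.16]
[54 51 76 18 73 19 25 46 51 52 53 53 50 52 51 49 50 50 49 49 52 49]
expect far top edge px (np.float64(322.82932852513096), np.float64(173.79555094533782)) (np.float64(322.70658732889405), np.float64(156.41593835512495))
```

The tray estimate is (445,−41) with yaw matching to 0.1°, and the casket's far edge is where expected. Next I lower it.

apply_moves([
  [[0,-0.05,1],0,0.4],
  [[0,-0.05,3],0,0.4],
  [[0,-0.05,6],0,0.4],
  [[0,-0.05,8.5],0,0.4],
  [[0,-0.05,10],0,0.4],
])

```text
time_s: 34.7
tool_pos: [0.444, -0.0413, 0.247]
orientation: [-0.001, 0.998, -0.056, -0.002]
force: [-0.6, 0.1, -5.3]
opening: 0.7
gripper_force: 35.0
```

apply_moves([
  [[0,0,1.2],0,0.4],
  [[0,0,2.1],0,0.4],
  [[0,0,2.7],0,0.4],
  [[0,0,3.1],0,0.4],
  [[0,0,3.1],0,0.4],
])

```text
time_s: 35.2
tool_pos: [0.445, -0.0419, 0.2187]
orientation: [-0.0, 0.998, -0.056, -0.0]
force: [0.4, -1.1, -4.6]
opening: 0.703
gripper_force: 35.0
```

apply_moves([
  [[0,0,0.05],0,0.4],
  [[0,0,0.1],0,0.4],
  [[0,0,0.15],0,0.4],
  [[0,0,0.2],0,0.4],
  [[0,0,0.2],0,0.4],
])

```text
time_s: 35.7
tool_pos: [0.445, -0.0419, 0.2168]
orientation: [0.0, 0.998, -0.056, 0.0]
force: [0.5, -0.1, -5.8]
opening: 0.698
gripper_force: 35.0
```

apply_moves([
  [[0,0,0.05],0,0.4],
  [[0,0,0.1],0,0.4],
  [[0,0,0.1],0,0.4],
])

```text
time_s: 36.0
tool_pos: [0.4449, -0.0419, 0.2157]
orientation: [-0.0, 0.998, -0.056, -0.0]
force: [-1.1, -0.5, -4.9]
opening: 0.696
gripper_force: 35.0
```

apply_moves([
  [[0,0,0.05],0,0.4],
  [[0,0,0.1],0,0.4],
  [[0,0,0.14],0,0.4],
  [[0,0,0.18],0,0.4],
  [[0,0,0.18],0,0.4],
])

```text
time_s: 36.5
tool_pos: [0.4451, -0.0419, 0.2143]
orientation: [0.0, 0.998, -0.056, -0.0]
force: [-4.3, 0.0, 0.6]
opening: 0.698
gripper_force: 35.0
```

apply_moves([
  [[0,0,0.03],0,0.3],
  [[0,0,0.03],0,0.26],
  [[0,0,0.03],0,0.2],
  [[0,0,0.03],0,0.12],
  [[0,0,0.03],0,0.06],
])

```text
time_s: 37.0
tool_pos: [0.4452, -0.0419, 0.2138]
orientation: [0.0, 0.998, -0.056, 0.0]
force: [-1.1, -0.9, -0.6]
opening: 0.923
gripper_force: 0.0
```

apply_moves([
  [[0,0,-1],0,0.06],
  [[0,0,-3],0,0.06],
  [[0,0,-7],0,0],
  [[0,0,-11],0,0],
  [[0,0,-15],0,0],
])

```text
time_s: 37.5
tool_pos: [0.4446, -0.0418, 0.3659]
orientation: [0.0, 0.998, -0.056, 0.0]
force: [0.5, -0.3, 0.5]
opening: 0.998
gripper_force: 0.0
```

apply_moves([
  [[0,0,-3],0,0],
  [[0,-4,-5],0,0],
  [[0,-8,-5],0,0],
  [[0,-12,-5],0,0],
  [[0,-16,-5],0,0],
])

```text
time_s: 38.0
tool_pos: [0.4625, 0.1187, 0.4149]
orientation: [-0.0, 0.998, -0.056, 0.001]
force: [0.4, -0.3, 0.1]
opening: 0.997
gripper_force: 0.0
```

apply_moves([
  [[0,-4,0],0,0],
  [[0,-8,0],0,0],
  [[0,-8,0],0,0],
  [[0,-8,0],0,0],
])

```text
time_s: 38.4
tool_pos: [0.4715, 0.1971, 0.4141]
orientation: [0.0, 0.998, -0.055, 0.0]
force: [0.1, 0.7, -0.8]
opening: 0.999
gripper_force: 0.0
```

Run:
```python
from h import *
state(); a=snap("scene"); b=snap("side")
im=np.vstack([cv2.resize(a["frame"][165:315,160:450],(725,375)),np.hstack([cv2.resize(b["frame"][165:265,240:400],(360,225)),cv2.resize(b["frame"][225:315,225:371],(365,225))])])
cv2.imwrite("pics/fin.png",im[:,:,::-1])
```

```text
t 38.4 tcp [471.5 197.1 414.1] tooly deg -96.3 F [ 0.1  0.7 -0.8] open 0.999 grip 0.0 tilt 0.02
```

View pics/fin.png

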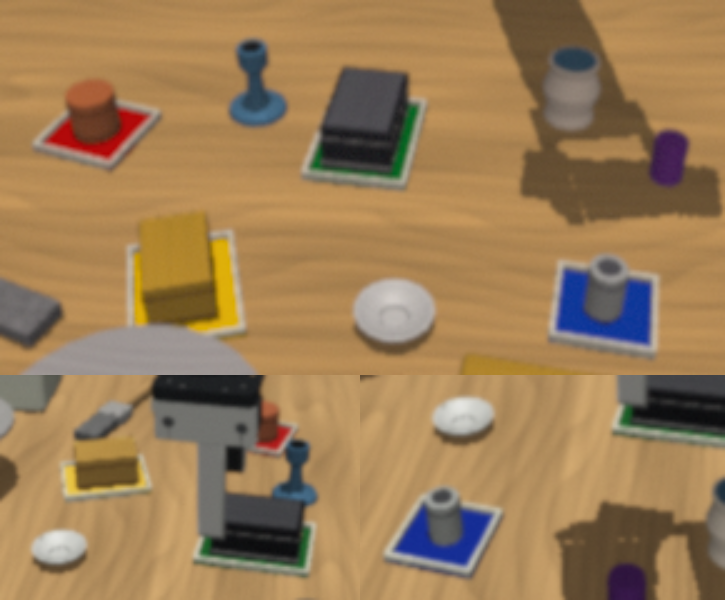

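All four pieces stand flat, upright and centred in their trays, and the jug and candlestick are untouched.

```bash
python3 -c "
from cell import manip
print(manip.close_job())"
```

```text
the job is handed in; nothing more can be done
None
```

The job is handed in at about 38 s of the 128 s allowed: pewter pot in blue, copper tin in red, brass box in yellow and black casket in green, all upright and flat near the tray centres, with the jug and candlestick left where they stood.

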